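# Load the indexing slide and lock it in its next hole

## Task

Set the wax tin upright on the stage of the indexing slide, flat between the four brass stops, and let go of it. Then pull up the red plunger knob to unlock the blue carriage, slide it one hole along towards the yellow end block so that the tin comes to the yellow pointer, and let the pin go fully home in that hole. Finish while still gripping the knob with the pin home, the tin still between its stops, and the other things on the table left alone.

Things in the scene. Friction and masses are not known exactly. Their poses are not given: they have to be found in the camera images.
- tin: the loose wax tin: round white pot with a kraft-gold lid, 62 mm across, 35 mm high, about 70 g, standing on the table near the robot; origin at the centre of its underside, z up
- index_slide: indexing slide fixed to the table: grey base 104 x 280 x 8 mm, steel locking bar (top 20 mm above the table) with four 12 mm holes 40 mm apart, yellow end block at its +y end, black one at its -y end (34 mm high), small yellow pointer on its -x edge (32 mm high). Origin under the base's centre; +y is the slide direction, towards yellow
- stage_centre (a point): centre of the stage's upper face, 36 mm above the table (axes as index_slide). The stage is the aluminium pad on the blue carriage (80 x 128 mm, top at 33 mm), at its black-end half. Four brass stops, 8 mm thick, 13 mm tall, stand at x and y = +-27.2 mm from here, leaving 3.5 mm all round the tin; fingers fit between them along x and y
- knob: red upright cylindrical plunger knob, 19 mm across, 35 mm tall, on the carriage, 72 mm from stage_centre towards yellow (+y). Origin at the height to grip it, 62 mm above the table with the pin home; the knob reaches from 21 mm below to 14 mm above it. A 28 mm collar lies below it, its top at 39 mm
- plunger (a joint): height of the pin, m: 0 fully home in a hole, 0.016 pulled up to its stop. A spring presses it down: 4.5 N at home, 7 N at the stop. The round-nosed 8 mm pin is clear of the bar above 0.012; between holes it rests on the bar at about 0.012. It blocks the carriage while it is in a hole (with about 2 mm of play either way)
- carriage (a joint): travel of the carriage, m: 0 at the start, with the pin in its hole; positive towards the yellow end. The next hole is at 0.040, others at -0.040 and 0.080. Friction about 1.5 N
- glue_bottle: bystander: small brown dropper bottle, 34 mm across, 102 mm high; origin at its base
- masking_tape: bystander: roll of masking tape lying flat, 96 mm across, 25 mm high; origin at its base
- washi_tape: bystander: small roll of white tape with a grey grid pattern, lying flat, 40 mm across, 16 mm high; origin at its base
Not all that is in view belongs to the job. There is more than one size of the tin; the job needs the smallest.

How it is judged:
On the way, in this order (a step that is already met when the one before it is completed fails the run):
1. the tin stands flat between the four stops, released, with the carriage still locked in its first hole (horizontal distance between tin and stage_centre below 0.005 m and z of tin in the frame of stage_centre between -0.003 and 0.003 m and angle between tin's own z axis and vertical below 0.08 rad and contact force between the fingers and tin below 0.2 N and value of joint carriage between -0.006 and 0.006 m and value of joint plunger below 0.003 m), for 0.2 s.
2. the plunger is pulled up clear of the bar by the gripper (value of joint plunger above 0.0115 m and contact force between the fingers and knob above 1 N), for 0.1 s.
At the end, for the whole second after the job is handed in: the carriage is in the next hole towards the yellow end (joint within 5 mm of 0.040) with the pin home (plunger below 3 mm), the fingers still hold the knob (over 2 N), and the tin stands on the stage, untouched, within 5 mm of its centre, within 3 mm of its height and upright within 0.08 rad (horizontal distance between tin and stage_centre below 0.005 m and z of tin in the frame of stage_centre between -0.003 and 0.003 m and angle between tin's own z axis and vertical below 0.08 rad and value of joint carriage between 0.035 and 0.045 m and value of joint plunger below 0.003 m and contact force between the fingers and knob above 2 N and contact force between each of the arm, the fingers and tin below 0.2 N); the arm keeps its last pose, push and grip.
It fails at once if the dropper bottle is pushed or knocked (moved over 20 mm or tipped) (distance of glue_bottle from where it was at the start of the episode above 0.02 m or angle between glue_bottle's own z axis and vertical above 0.3 rad).
It fails at once if the roll of tape is pushed or knocked (moved over 20 mm or tipped) (distance of masking_tape from where it was at the start of the episode above 0.02 m or angle between masking_tape's own z axis and vertical above 0.3 rad).
It fails at once if the small roll of tape is pushed or knocked (moved over 20 mm or tipped) (distance of washi_tape from where it was at the start of the episode above 0.02 m or angle between washi_tape's own z axis and vertical above 0.3 rad).
It fails at once if the tin is tipped over (angle between tin's own z axis and vertical above 0.6 rad).
It also fails if it takes over 48 s, if anything falls off the work surface, if the arm or the gripper's body presses on something with over 40 N, if the wrist force passes 120 N, or if a joint passes its speed limit or range.

## Robot

A 7-joint arm with a two-finger parallel gripper is mounted at the origin on a cart in front of the work surface, level with it; the furniture and walls round the work are solid. World frame = base frame: x ahead of the robot, y to its left, z up, the work surface at z = 0. Lengths are in m, angles in rad, forces in N, time in s.
With the tool pointing down it reaches from about 0.4 to 0.85 m from the base axis. Payload 10.4 kg.
Tool frame: the origin (TCP) lies midway between the tips of the shut fingers; the grasp point (between the pads) lies 19 mm behind it; z points along the fingers, y is the line along which they close (so a half turn about z gives the same grasp; the last joint's range is limited). The gripper opens to 87 mm and grips with 3 to 60 N. Pads are 19 mm wide; open, the fingers measure 117 mm over their backs; the gripper's body (75 mm by 190 mm) begins 51 mm behind the grasp point.
Start: joints at [-1.258, 0.332, -0.065, 1.46, 0.022, 1.35, -0.088], TCP at [0.206, 0.59, 0.223] pointing down, gripper open.
Joint ranges: [-2.6, 2.6], [-0.5, 2.12], [-1.47, 1.34], [0.16, 2.42], [-1.27, 4.41], [0.06, 2.06], [-2.6, 2.6]. Speed limits (rad/s): [2.22, 2.22, 2.79, 2.79, 3.14, 3.14, 3.14].

## Interface

Orientations are given as a unit quaternion [x, y, z, w].
In Python, from bench import r gives the robot as it stands.
- The arm moves only by the tool arm_command, never from a script. Its argument "moves" is one flat list of numbers, 4 for each row, row after row: the shift along the tool's x, y, z in cm, then the turn about the tool's z in degrees. A call has 1 to 12 rows; each row shifts and turns the commanded pose from where the row before left it, along the tool's axes as they then stand; what a row does not reach is not made up. A row lasts 1/12 s, in which the tool goes at most 41.7 mm and 7.16 degrees, less where a joint would pass 70% of its speed; a pose out of reach is approached as far as the arm can. A call with a gripper value outside its range is refused whole. "fingers" is the opening in per cent of the stroke, from 0 (shut) to 100 (fully open), set as the call begins (left out, the last holds). The fingers move at their own pace and stop on an object; "squeeze" is the grip in N (left out, the last holds). Time passes only in rows, so rows that do not move let the fingers close. It gives the time, the measured TCP pose, the force, the opening and the grip force at its end, in the units of the state.
- r.read_state(): the state, without advancing time (a new reading comes with each control period).
- r.camera(name): name is "scene" or "top" or "wrist"; returns the picture (400x640x3 uint8, red, green, blue); there is no depth.
- r.camera_info(name): a dict with "fx", "fy", "cx", "cy" (pixels), "origin" and "attitude" of the camera in the world. Camera axes: x right, y up, looking along -z (the intrinsics and any distortion apply to the point x, -y, -z); pixel columns grow to the right and rows downward; lengths in m; the calibration is good to about 2 mm. The wrist camera is an equidistant fisheye: a pixel r from the principal point sees the ray r / f radians off the axis. A picture is of the moment at which its call begins: read the wrist's pose just before it. camera_info takes no time and is no camera call; for the wrist camera it gives the pose at the moment of the call.
- r.close_job(): hands the job in; it is judged then, once.
The state is a dict: "time": time; "joint_positions": joint angles; "joint_vel": joint speeds; "joint_torque": joint torques, N m; "ee_pos": TCP position; "eef_rot": TCP orientation; "ft_force": force on the tool from outside, world axes, zero at the start; "torque": the same for the moment, N m; "width": finger opening in m; "grip_force": force on a finger pad.
Only numpy, scipy, OpenCV 4.12 (cv2) and the standard library are available. Lean on these libraries where they do the work, as an engineer would, in place of code of your own. Each camera call takes 0.05 s, during which the arm holds its last target. There are 200 camera calls.

## Working session

There is one attempt and no reset: what is moved stays moved. The work goes in short steps, Python scripts to look and compute and a tool call to move; the robot and the scene stay as the last step left them, time stands still between calls to the robot, and variables do not carry over. Pictures are saved under pics/ and viewed, at most 10 in all, crops included, and the job is handed in when it is done.

Besides the shell and the picture viewer there is one more tool, called after "Emit:" as name(argument=value, ...) on one line, values as JSON. arm_command: Moves the arm, as the interface text tells. Its arguments: {"type":"object","properties":{"moves":{"type":"array"},"fingers":{"type":"number"},"squeeze":{"type":"number"}},"required":["moves"]}

```bash
mkdir -p pics
cat > h.py <<'E'
import numpy as np, cv2
from scipy.spatial.transform import Rotation as R
from bench import r
def snap(n,f):
    ci=r.camera_info(n); im=np.array(r.camera(n)); cv2.imwrite('pics/'+f,im[:,:,::-1]); return im,ci
def rot(a):
    a=np.array(a,float); return a if a.shape==(3,3) else R.from_quat(a).as_matrix()
def ray(ci,u,v):
    x=(u-ci['cx'])/ci['fx']; y=(v-ci['cy'])/ci['fy']
    return np.array(ci['origin']), rot(ci['attitude'])@np.array([x,-y,-1.])
def onplane(ci,u,v,z):
    o,d=ray(ci,u,v); return o+d*(z-o[2])/d[2]
def proj(ci,p):
    q=rot(ci['attitude']).T@(np.array(p)-ci['origin']); return ci['cx']-ci['fx']*q[0]/q[2], ci['cy']+ci['fy']*q[1]/q[2]
E
python3 - <<'E'
from h import *
for n in ('top','scene'):
    im,ci=snap(n,n+'0.png'); print(n,ci)
s=r.read_state(); print(s['time'],s['ee_pos'],s['eef_rot'],s['width'])
print(r.camera_info('wrist'))
E
```

```text
top {'fx': 394.9278678896974, 'fy': 394.9278678896974, 'cx': 319.1790086353779, 'cy': 197.08910623580127, 'origin': array([ 0.41715171, -0.3372168 ,  0.93655197]), 'attitude': array([-0.03444473,  0.03020428,  0.70878759, -0.70393282])}
scene {'fx': 478.33672484291105, 'fy': 478.33672484291105, 'cx': 324.4590042257842, 'cy': 197.2401461022813, 'origin': array([-0.08557333, -0.86206663,  0.46692744]), 'attitude': array([ 0.48999417, -0.20033881, -0.33550814,  0.77923319])}
0.1 [0.20583456 0.58975781 0.22181746] [ 1.67082624e-01  9.85942676e-01 -6.55926703e-04 -7.56221951e-05] 0.08700052785765072
{'fx': 309.70691628693146, 'fy': 309.70691628693146, 'cx': 317.39874758199613, 'cy': 195.01938890418475, 'origin': array([0.13460027, 0.61526895, 0.3836657 ]), 'attitude': array([-0.11400523, -0.07986329,  0.57341117,  0.80735636])}
```

View pics/top0.png

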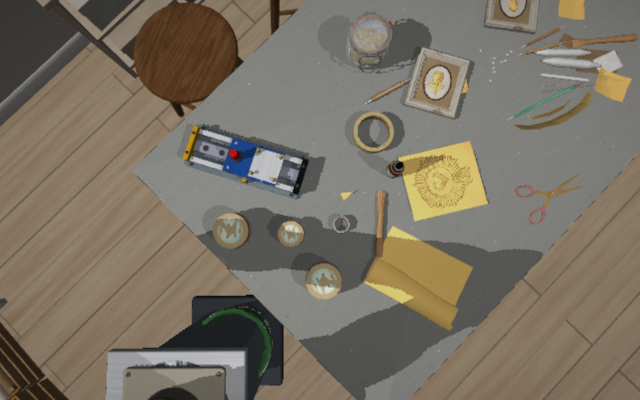

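View pics/scene0.png

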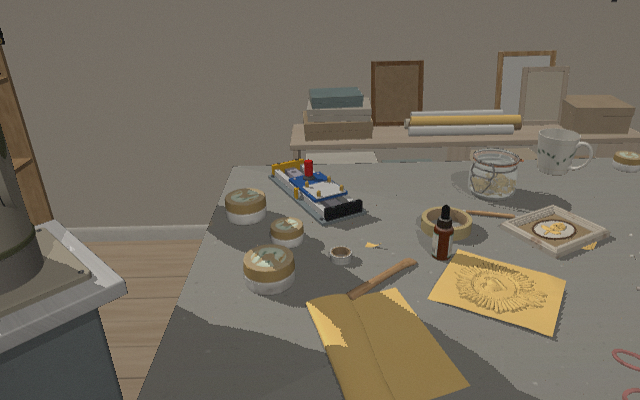

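The top view shows the small tin at about (291,234) and the slide centred near (245,160), with the red knob at (234,154), yellow end at (190,145) and black end at (300,178). The bottle is at (396,169). The scene view shows the same layout, with the small tin at (286,232).

Run:
```python
from h import *
ci=r.camera_info('top'); im=cv2.imread('pics/top0.png')
for n,u,v,z in [('tin',291,234,.035),('big1',231,231,.05),('big2',324,281,.05),('washi',341,224,.016),('mask',374,132,.025),('bottle',396,169,.1),('knob',234,154,.076),('yel',190,145,.034),('blk',300,178,.034),('stage',268,164,.036)]:
    print(n,onplane(ci,u,v,z).round(3))
hsv=cv2.cvtColor(im,cv2.COLOR_BGR2HSV)
def blob(m,box):
    k=np.zeros_like(m); x0,y0,x1,y1=box; k[y0:y1,x0:x1]=m[y0:y1,x0:x1]
    n,l,s,c=cv2.connectedComponentsWithStats(k); return [(s[i].tolist(),c[i].round(1).tolist()) for i in range(1,n) if s[i][4]>8]
print('red',blob(cv2.inRange(hsv,(0,150,80),(8,255,255))|cv2.inRange(hsv,(172,150,80),(180,255,255)),(170,110,320,205)))
print('blue',blob(cv2.inRange(hsv,(105,120,40),(125,255,255)),(170,110,320,205)))
print('gold',blob(cv2.inRange(hsv,(8,70,60),(28,255,255)),(270,210,315,260)))
print('yel',blob(cv2.inRange(hsv,(18,150,100),(32,255,255)),(170,110,320,205)))
cv2.imwrite('pics/c1.png',cv2.resize(im[115:265,170:330],None,fx=4.5,fy=4,interpolation=cv2.INTER_CUBIC)[:600] if 0 else cv2.resize(im[115:260,170:320],None,fx=4,fy=4,interpolation=cv2.INTER_CUBIC))
```

```text
tin [ 0.416 -0.267  0.035]
big1 [ 0.424 -0.134  0.05 ]
big2 [ 0.312 -0.342  0.05 ]
washi [ 0.438 -0.382  0.016]
mask [ 0.654 -0.462  0.025]
bottle [ 0.553 -0.497  0.1  ]
knob [ 0.593 -0.144  0.076]
yel [ 0.624 -0.032  0.034]
blk [ 0.544 -0.288  0.034]
stage [ 0.577 -0.214  0.036]
red [([229, 149, 8, 9, 55], [232.6, 153.0])]
blue [([223, 138, 62, 44, 795], [242.6, 158.2]), ([262, 181, 13, 5, 28], [267.9, 182.9])]
gold [([278, 221, 26, 26, 315], [290.6, 233.2])]
yel [([183, 126, 16, 35, 159], [190.2, 142.6]), ([242, 178, 4, 4, 11], [243.5, 179.8])]
```

View pics/c1.png

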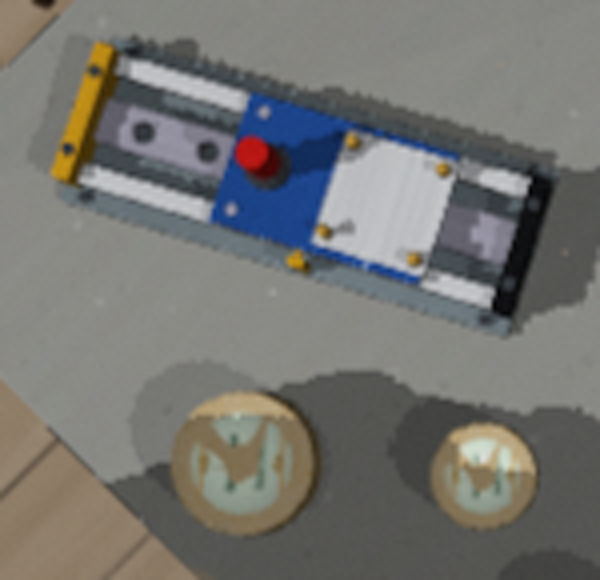

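The crop shows the stage stops at (353,142), (444,169), (414,260) and (323,232), with the tin lid centred at (484,475) (crop pixels, 4x from origin 170,115). I'll swing the arm round in an arc.

Emit:
arm_command(moves=[-4,0,0,3.7,-4,0,0,3.7,-4,0,0,3.7,-4,0,0,3.7,-4,0,0,3.7,-4,0,0,3.7,-4,0,0,3.7,-4,0,0,3.7,-4,0,0,3.7,-4,0,0,3.7,-4,0,0,3.7,-4,0,0,3.7], fingers=100, squeeze=15)

```text
time: 1.1
ee_pos: [0.5676, 0.2901, 0.2221]
eef_rot: [0.529, 0.849, -0.0, -0.0]
ft_force: [0.2, 0.7, 0.4]
width: 0.0872
grip_force: 0.0
```

Run:
```python
from h import *
ci=r.camera_info('top')
P=np.array([onplane(ci,170+a/4,115+b/4,.049)[:2] for a,b in [(353,142),(444,169),(414,260),(323,232)]])
print(P.round(4),P.mean(0).round(4)); 
for i in range(4): d=P[(i+1)%4]-P[i]; print(np.hypot(*d).round(4),np.degrees(np.arctan2(d[1],d[0])).round(1))
s=r.read_state(); print(s['time'],s['joint_positions'],s['ee_pos'],R.from_quat(s['eef_rot']).as_matrix()[:,1])
```

```text
[[ 0.6064 -0.1937]
 [ 0.5904 -0.2457]
 [ 0.5382 -0.2288]
 [ 0.5546 -0.177 ]] [ 0.5724 -0.2113]
0.0544 -107.1
0.0548 162.0
0.0543 72.4
0.0544 -17.8
1.1 [-0.74911339  0.36163879  0.26941801  1.44024245 -0.09660617  1.35317543
 -0.01835892] [0.56757599 0.29011735 0.22208787] [ 8.97362172e-01  4.41294571e-01 -4.83141155e-04]
```

Emit:
arm_command(moves=[-4,-0.8,0,3.65,-4,-0.8,0,3.65,-4,-0.8,0,3.65,-4,-0.8,0,3.65,-4,-0.8,0,3.65,-4,-0.8,0,3.65,-4,-0.8,0,3.65,-4,-0.8,0,3.65,-4,-0.8,0,3.65,-4,-0.8,0,3.65,-4,-0.8,0,3.65,-4,-0.8,0,3.65])

```text
time: 2.1
ee_pos: [0.5239, -0.1859, 0.2222]
eef_rot: [0.807, 0.59, -0.0, -0.0]
ft_force: [1.2, -0.2, -0.8]
width: 0.0871
grip_force: 0.0
```

```bash
cat >> h.py <<'E'
def go(t):
    s=r.read_state(); M=R.from_quat(s['eef_rot']).as_matrix()
    print('t',round(s['time'],2),'ee',np.round(s['ee_pos'],4),'yaw y',np.degrees(np.arctan2(M[1,1],M[0,1])).round(2),'tilt',M[:2,2].round(4))
    print('shift cm',(M.T@(np.array(t)-s['ee_pos'])*100).round(2))
E
python3 -c "
from h import *
go([.416,-.267,.18])"
```

```text
t 2.1 ee [ 0.5239 -0.1859  0.2222] yaw y -17.62 tilt [-0.0003  0.    ]
shift cm [-10.99  -7.83   4.23]
```

Run:
```python
from h import *
snap('scene','x.png'); im,ci=snap('wrist','w1.png'); print(ci); go([.416,-.267,.18])
import json; json.dump({k:np.array(v).tolist() for k,v in ci.items() if not isinstance(v,str)},open('w1.json','w'))
```

```text
{'fx': 309.70691628693146, 'fy': 309.70691628693146, 'cx': 317.39874758199613, 'cy': 195.01938890418475, 'origin': array([ 0.54350584, -0.12259794,  0.38438063]), 'attitude': array([-0.13903949,  0.02250363, -0.15911524,  0.97716117])}
t 2.2 ee [ 0.5213 -0.1917  0.2229] yaw y -18.19 tilt [-0.0004 -0.002 ]
shift cm [-10.43  -7.65   4.31]
```

View pics/w1.png

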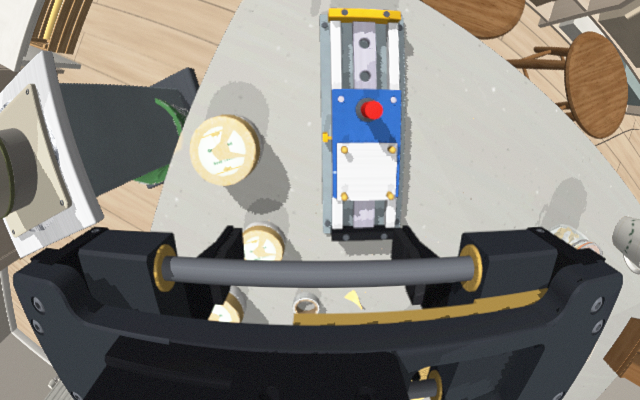

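The wrist view shows the stops at about (345,149), (391,149), (393,196) and (345,196), the knob at (372,110), and the small tin partly hidden at (264,243).

```bash
cat >> h.py <<'E'
def wray(ci,u,v,z):
    x,y=u-ci['cx'],v-ci['cy']; q=np.hypot(x,y); th=q/ci['fx']
    d=rot(ci['attitude'])@np.array([np.sin(th)*x/q,-np.sin(th)*y/q,-np.cos(th)])
    o=np.array(ci['origin']); return (o+d*(z-o[2])/d[2])[:2]
E
python3 - <<'E'
from h import *
import json
ci=json.load(open('w1.json')); im=cv2.imread('pics/w1.png'); hsv=cv2.cvtColor(im,cv2.COLOR_BGR2HSV)
m=cv2.inRange(hsv,(15,120,100),(32,255,255)); m[:142]=0;m[204:]=0;m[:,:335]=0;m[:,402:]=0
n,l,s,c=cv2.connectedComponentsWithStats(m)
P=[]
for i in range(1,n):
    if s[i][4]>4: p=wray(ci,*c[i],.047); P.append(p); print(c[i].round(1),s[i],p.round(4))
print('stage',np.mean(P,0).round(4))
m=cv2.inRange(hsv,(0,150,120),(8,255,255))|cv2.inRange(hsv,(172,150,120),(180,255,255));m[:90]=0;m[130:]=0;m[:,:350]=0;m[:,400:]=0
n,l,s,c=cv2.connectedComponentsWithStats(m)
for i in range(1,n): print('knob',c[i],s[i],wray(ci,372.5,109.5,.076).round(4))
y=[wray(ci,a,b,.034) for a,b in[(346,12),(396,16)]]; print('yel screws',y,'blk',[wray(ci,a,b,.034) for a,b in[(350,236),(386,236)]])
cv2.imwrite('pics/c2.png',cv2.resize(im[85:215,325:410],None,fx=4,fy=4))
E
```

```text
[343.8 149.2] [341 146   7   7  34] [ 0.5566 -0.1751]
[391.7 149.5] [388 147   8   6  33] [ 0.608  -0.1916]
[343.9 196.3] [342 193   5   8  32] [ 0.5407 -0.2265]
[389.8 195.2] [387 192   7   7  35] [ 0.5918 -0.2423]
stage [ 0.5742 -0.2089]
knob [371.62745098 109.48366013] [361 101  22  19 306] [ 0.5951 -0.141 ]
yel screws [array([ 0.60963409, -0.02641554]), array([ 0.66401707, -0.04566565])] blk [array([ 0.53282292, -0.28200797]), array([ 0.57593722, -0.29719064])]
```

Emit:
arm_command(moves=[-3.4,-2.5,1,0,-3.4,-2.5,1,0,-3.4,-2.5,1,0,0,0,0,0,0,0,0,0,0,0,0,0])

```text
time: 2.7
ee_pos: [0.4272, -0.2555, 0.1938]
eef_rot: [0.806, 0.592, 0.0, -0.0]
ft_force: [0.1, 1.2, 0.8]
width: 0.0868
grip_force: 0.0
```

Run:
```python
from h import *
im,ci=snap('wrist','w2.png'); go([.416,-.267,.18])
import json; json.dump({k:np.array(v).tolist() for k,v in ci.items() if not isinstance(v,str)},open('w2.json','w'))
snap('top','t2.png')
```

```text
t 2.75 ee [ 0.4277 -0.2552  0.1938] yaw y -17.35 tilt [0.0003 0.0002]
shift cm [-1.48 -0.76  1.38]
```

View pics/w2.png

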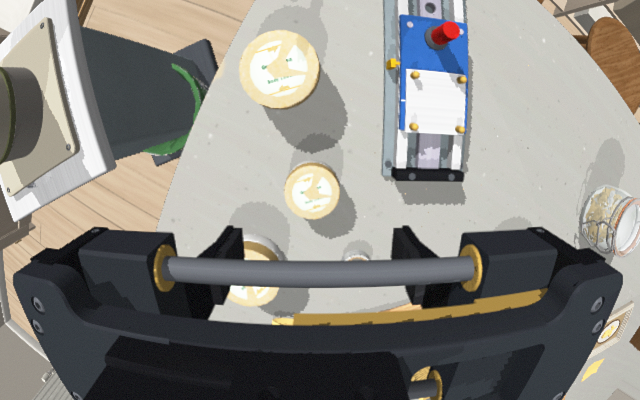

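The view shows the small tin lid centred near (312,191), with the stage stops at (415,76), (461,80), (459,129) and (414,126).

Run:
```python
from h import *
import json
ci=json.load(open('w2.json')); im=cv2.imread('pics/w2.png'); hsv=cv2.cvtColor(im,cv2.COLOR_BGR2HSV)
m=cv2.inRange(hsv,(15,120,100),(32,255,255)); m[:65]=0;m[138:]=0;m[:,:403]=0;m[:,475:]=0
n,l,s,c=cv2.connectedComponentsWithStats(m)
P=[]
for i in range(1,n):
    if s[i][4]>8: p=wray(ci,*c[i],.047); P.append(p); print(c[i].round(1),s[i][4],p.round(4))
print('stage',np.mean(P,0).round(4))
g=im[155:225,275:350]; hs=hsv[155:225,275:350]
m=((hs[...,2]>190)|((hs[...,1]>60)&(hs[...,0]<32))).astype(np.uint8)
m=cv2.morphologyEx(m,cv2.MORPH_OPEN,np.ones((3,3)))
C=max(cv2.findContours(m,0,2)[0],key=cv2.contourArea); C=cv2.convexHull(C)
pts=np.array([wray(ci,a+275,b+155,.035) for a,b in C[:,0]],np.float32)
(cx,cy),rad=cv2.minEnclosingCircle(pts); print('tin enc',cx,cy,rad*2e3,'ellipse',cv2.fitEllipse(pts*1000))
# top camera
ct=r.camera_info('top'); it=cv2.imread('pics/top0.png')
(x,y)=(290.6+.5-.5,233.4); print('top tin',onplane(ct,x,y,.035))
go([cx,cy,.08])
```

```text
[414.7  74.7] 41 [ 0.555  -0.1763]
[461.9  79.6] 37 [ 0.6063 -0.1926]
[413.4 126.3] 41 [ 0.5388 -0.2273]
[459.8 129.2] 41 [ 0.5898 -0.2435]
stage [ 0.5725 -0.2099]
tin enc 0.4068217873573303 -0.25706589221954346 87.37872540950775 ellipse ((405.705078125, -259.4539489746094), (77.3761215209961, 86.06959533691406), 44.353031158447266)
top tin [ 0.41739547 -0.26653397  0.035     ]
t 2.8 ee [ 0.4278 -0.2551  0.1938] yaw y -17.33 tilt [ 0.0002 -0.0001]
shift cm [-0.81 -1.95 11.38]
```

Run:
```python
from h import *
import json
ci=json.load(open('w2.json')); im=cv2.imread('pics/w2.png'); hsv=cv2.cvtColor(im,cv2.COLOR_BGR2HSV)
m=cv2.inRange(hsv,(12,55,150),(32,255,255)); k=m*0; k[155:228,278:348]=m[155:228,278:348]
C=np.vstack([c for c in cv2.findContours(k,0,2)[0] if len(c)>10]); C=cv2.convexHull(C)
print(cv2.boundingRect(C))
pts=np.array([wray(ci,a,b,.035) for a,b in C[:,0]],np.float32)*1000
print(cv2.minEnclosingCircle(pts),cv2.fitEllipse(pts))
for f in('pics/top0.png','pics/t2.png'):
    it=cv2.imread(f); print(f)
    ct=r.camera_info('top'); h=cv2.cvtColor(it,cv2.COLOR_BGR2HSV); m=cv2.inRange(h,(8,50,60),(32,255,255)); k=m*0; k[215:255,272:312]=m[215:255,272:312]
    C=cv2.convexHull(np.vstack([c for c in cv2.findContours(k,0,2)[0] if len(c)>6])); pts=np.array([onplane(ct,a,b,.035)[:2] for a,b in C[:,0]],np.float32)*1000
    print(cv2.minEnclosingCircle(pts),cv2.fitEllipse(pts))
cv2.imwrite('pics/c3.png',cv2.resize(im[60:240,270:480],None,fx=3,fy=3))
```

```text
(284, 163, 56, 57)
((417.8600158691406, -265.18597412109375), 31.739727020263672) ((417.64752197265625, -264.9197082519531), (59.358787536621094, 63.31307601928711), 170.53799438476562)
pics/top0.png
((417.38250732421875, -266.45574951171875), 31.223339080810547) ((417.32977294921875, -266.4656066894531), (61.2685432434082, 61.68219757080078), 101.56121826171875)
pics/t2.png
((414.9351806640625, -272.02813720703125), 29.31911277770996) ((412.1473693847656, -278.19830322265625), (34.46026611328125, 58.71485900878906), 67.2981185913086)
```

View pics/c3.png

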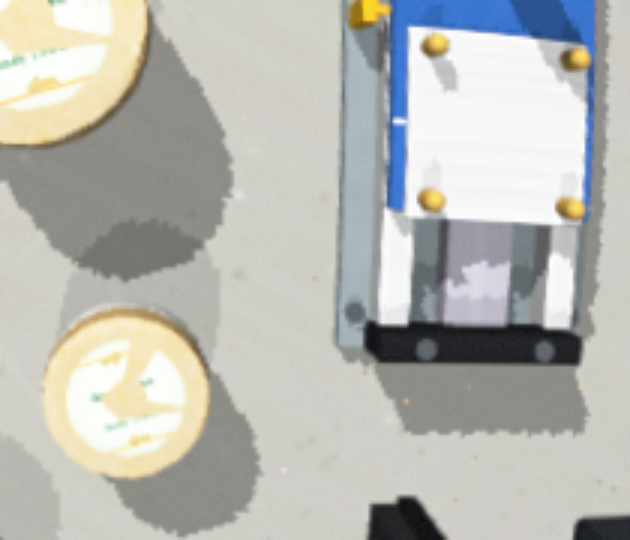

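The enlarged crop shows the small tin whole at about (126,393), with the four stops square to the image. The tin is at (0.4175,-0.2655), and both cameras give a tin-to-stage offset of (0.155,0.055).

```bash
python3 -c "
from h import *
go([.4175,-.2655,.01])"
```

```text
t 2.8 ee [ 0.4278 -0.2551  0.1938] yaw y -17.33 tilt [ 0.0002 -0.0001]
shift cm [-1.3  -0.68 18.38]
```

Emit:
arm_command(moves=[-0.65,-0.34,2.0,0,-0.65,-0.34,3,0,0,0,3,0,0,0,3,0,0,0,3,0,0,0,2.4,0,0,0,1.2,0,0,0,0.8,0,0,0,0,0,0,0,0,0])

```text
time: 3.63
ee_pos: [0.4171, -0.2666, 0.0104]
eef_rot: [0.806, 0.592, 0.0, 0.0]
ft_force: [-0.1, -0.6, 0.0]
width: 0.087
grip_force: 0.0
```

```bash
python3 -c "
from h import *
go([.4175,-.2655,.01])"
```

```text
t 3.63 ee [ 0.4171 -0.2666  0.0104] yaw y -17.41 tilt [ 0.0006 -0.0003]
shift cm [0.11 0.   0.04]
```

Grip, then lift.

Emit:
arm_command(moves=[0.1,0,0,0,0,0,0,0,0,0,0,0,0,0,0,0,0,0,0,0,0,0,0,0,0,0,0,0,0,0,0,0], fingers=40, squeeze=12)

```text
time: 4.3
ee_pos: [0.417, -0.2655, 0.0101]
eef_rot: [0.806, 0.592, 0.0, 0.0]
ft_force: [-0.6, 1.0, 5.9]
width: 0.0613
grip_force: 12.0
```

Emit:
arm_command(moves=[0,0,-0.5,0,0,0,-1,0,0,0,-2,0,0,0,-2.5,0,0,0,-2,0,0,0,-1,0,0,0,0,0,0,0,0,0])

```text
time: 4.97
ee_pos: [0.4168, -0.2652, 0.0996]
eef_rot: [0.806, 0.592, 0.0, 0.0]
ft_force: [-0.4, 0.1, -2.5]
width: 0.0612
grip_force: 12.0
```

Run:
```python
from h import *
im,ci=snap('wrist','w3.png'); print(r.read_state()['width'],r.read_state()['grip_force'])
go([.5725,-.2105,.10])
cv2.imwrite('pics/c4.png',cv2.resize(im[20:300,170:480,::-1],None,fx=2,fy=2))
import json; json.dump({k:np.array(v).tolist() for k,v in ci.items() if not isinstance(v,str)},open('w3.json','w'))
```

```text
0.06130593726907096 11.999955534702167
t 5.02 ee [ 0.4163 -0.265   0.0989] yaw y -17.42 tilt [-0.0007  0.0006]
shift cm [ 9.88 13.27 -0.11]
```

View pics/c4.png

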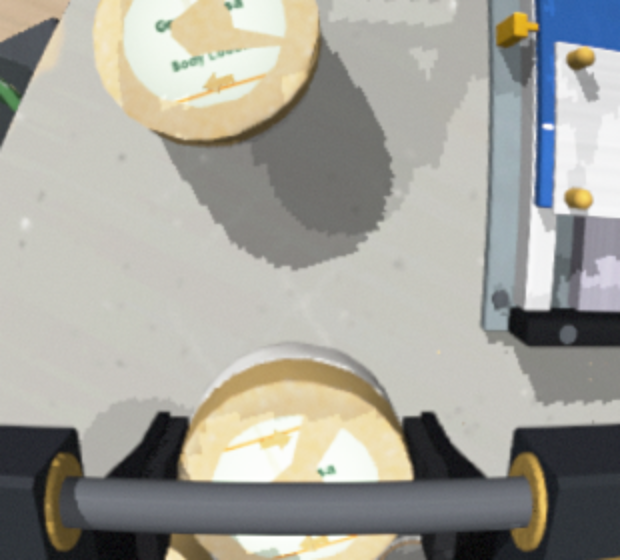

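The crop shows the tin gripped upright between the fingers. I'll carry it to the stage.

Emit:
arm_command(moves=[0.8,1.1,0,0,1.6,2.2,0,0,2.2,3.0,0,0,2.2,3.0,0,0,1.6,2.2,0,0,1.0,1.2,0,0,0.5,0.6,0,0,0,0,0,0,0,0,0,0,0,0,0,0,0,0,0,0])

```text
time: 5.93
ee_pos: [0.5721, -0.2118, 0.0997]
eef_rot: [0.807, 0.591, -0.0, -0.0]
ft_force: [-0.4, 0.6, -0.5]
width: 0.0608
grip_force: 12.0
```

Run:
```python
from h import *
T=[.5725,-.2105,.046]
go(T)
for i in range(3): im,ci=snap('scene','s4.png'); go(T)
```

```text
t 5.93 ee [ 0.5721 -0.2118  0.0997] yaw y -17.54 tilt [-0.0003  0.0002]
shift cm [ 0.13 -0.    5.37]
t 5.98 ee [ 0.5723 -0.2116  0.0998] yaw y -17.53 tilt [0.0001 0.0003]
shift cm [ 0.11 -0.02  5.38]
t 6.03 ee [ 0.5726 -0.2114  0.0999] yaw y -17.51 tilt [0.0002 0.0003]
shift cm [ 0.08 -0.03  5.39]
t 6.08 ee [ 0.5728 -0.2112  0.1   ] yaw y -17.49 tilt [0.0004 0.0003]
shift cm [ 0.06 -0.05  5.4 ]
```

Emit:
arm_command(moves=[0.07,0,1,0,0,0,1.2,0,0,0,1.0,0,0,0,0.7,0,0,0,0.5,0,0,0,0.4,0,0,0,0,0,0,0,0,0])

```text
time: 6.75
ee_pos: [0.5735, -0.2103, 0.0517]
eef_rot: [0.806, 0.592, -0.0, -0.0]
ft_force: [0.1, -0.4, -0.2]
width: 0.0609
grip_force: 12.0
```

Run:
```python
from h import *
T=[.5725,-.2105,.046]
im,ci=snap('wrist','w5.png'); go(T); print(r.read_state()['ft_force'])
t,ct=snap('top','t5.png')
a=cv2.resize(im[120:300,240:400,::-1],(480,540),interpolation=2); b=cv2.resize(t[145:185,245:291,::-1],(300,260),interpolation=2)
c=np.zeros((540,790,3),np.uint8); c[:,:480]=a; c[:260,485:785]=b; cv2.imwrite('pics/c5.png',c)
```

```text
t 6.8 ee [ 0.5737 -0.2104  0.052 ] yaw y -17.45 tilt [ 0.0004 -0.0001]
shift cm [-0.05 -0.11  0.6 ]
[-0.07237909 -0.05691206 -0.35924631]
```

View pics/c5.png

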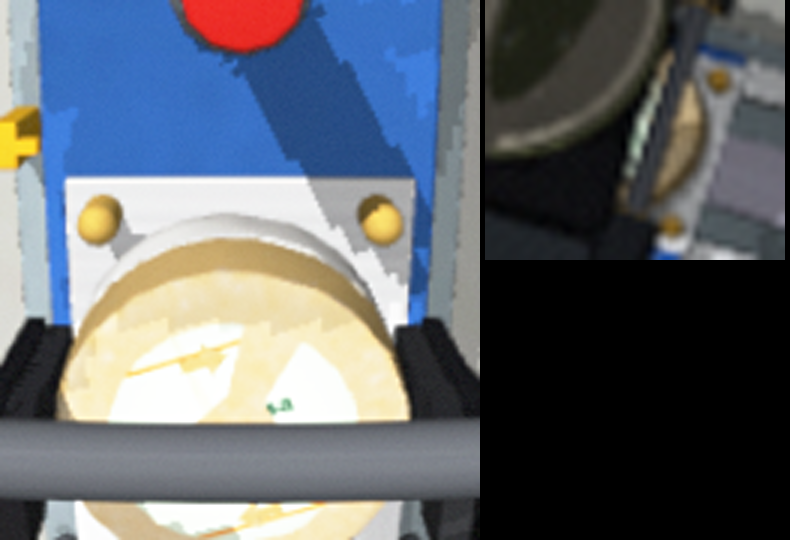

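The crop shows the tin seated over the pad, centred at column 236 between the stops at columns 98 and 382. That is within 1 mm sideways, so I'll lower it.

Emit:
arm_command(moves=[0,0.05,0.2,0,0,0,0.2,0,0,0,0.1,0,0,0,0.05,0,0,0,0,0,0,0,0,0])

```text
time: 7.35
ee_pos: [0.5739, -0.2104, 0.0462]
eef_rot: [0.806, 0.592, 0.0, 0.0]
ft_force: [-0.7, -0.2, -0.7]
width: 0.0609
grip_force: 12.0
```

Emit:
arm_command(moves=[0,0,0.05,0,0,0,0.05,0,0,0,0,0,0,0,0,0])

```text
time: 7.68
ee_pos: [0.5739, -0.2104, 0.046]
eef_rot: [0.806, 0.592, 0.0, -0.0]
ft_force: [-4.7, 2.7, 8.4]
width: 0.0615
grip_force: 12.0
```

Emit:
arm_command(moves=[0,0,0,0,0,0,0,0,0,0,0,0,0,0,0,0,0,0,0,0,0,0,0,0], fingers=95)

```text
time: 8.18
ee_pos: [0.5739, -0.2103, 0.0451]
eef_rot: [0.806, 0.592, -0.0, -0.0]
ft_force: [-0.6, 0.5, 0.3]
width: 0.0816
grip_force: 0.0
```

Emit:
arm_command(moves=[0,0,-0.5,0,0,0,-1,0,0,0,-2,0,0,0,-2.5,0,0,0,-2.5,0,0,0,-1.5,0,-1.5,0,0,0,-3,0,0,0,-3,0,0,0,-1.5,0,0,0,0,0,0,0,0,0,0,0])

```text
time: 9.18
ee_pos: [0.5467, -0.2971, 0.146]
eef_rot: [0.807, 0.591, 0.0, 0.0]
ft_force: [1.2, 0.4, -0.2]
width: 0.0832
grip_force: 0.0
```

Run:
```python
from h import *
im,ci=snap('wrist','w6.png'); go([.594,-.142,.15])
import json; json.dump({k:np.array(v).tolist() for k,v in ci.items() if not isinstance(v,str)},open('w6.json','w'))
cv2.imwrite('pics/c6.png',cv2.resize(im[0:260,200:440,::-1],None,fx=2.3,fy=2.3))
```

```text
t 9.23 ee [ 0.5473 -0.2957  0.1458] yaw y -17.44 tilt [0.0007 0.0004]
shift cm [16.06 -0.16 -0.41]
```

View pics/c6.png

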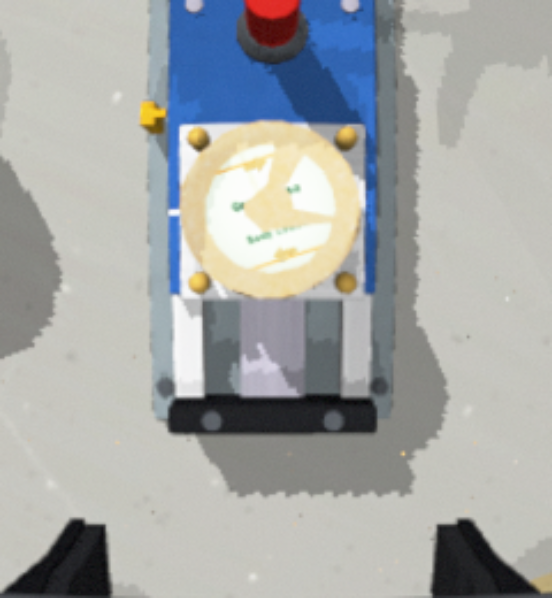

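The crop shows the tin on the stage with its lid centred at (271,210). The stops are at (198,139), (346,139), (346,282) and (199,282), and the base of the knob is above it.

Run:
```python
from h import *
import json
ci=json.load(open('w6.json')); f=lambda x,y,z: wray(ci,200+x/2.3,y/2.3,z)
S=np.mean([f(*p,.047) for p in [(198,139),(346,139),(346,282),(199,282)]],0); t=[f(*p,.071) for p in [(181,210),(362,210),(271,121),(271,298)]]
print('stage',S,'tin',np.mean(t[:2],0),np.mean(t[2:],0),'dia',np.hypot(*(t[1]-t[0])),np.hypot(*(t[3]-t[2])))
u=np.array([.3,.954]); K=S+.072*u; print('knob',K); go([*K,.15])
print(r.read_state()['ft_force'])
```

```text
stage [ 0.57476852 -0.2109595 ] tin [ 0.57407876 -0.21198213] [ 0.57389937 -0.21197374] dia 0.059471819355112136 0.05935641240319992
knob [ 0.59636852 -0.1422715 ]
t 9.23 ee [ 0.5473 -0.2957  0.1458] yaw y -17.44 tilt [0.0007 0.0004]
shift cm [16.11  0.08 -0.41]
[ 0.03506883 -0.11181121 -0.51684666]
```

Emit:
arm_command(moves=[2,0,0,0,3.5,0,0,0,3.8,0,0,0,3.5,0,0,0,2.2,0,0,0,1.0,0,0,0,0,0,0,0,0,0,0,0])

```text
time: 9.9
ee_pos: [0.5949, -0.1435, 0.1454]
eef_rot: [0.806, 0.592, -0.0, 0.0]
ft_force: [-0.8, -0.5, -0.2]
width: 0.0827
grip_force: 0.0
```

Run:
```python
from h import *
for i in range(3): r.camera('scene'); go([.5953,-.142,.045])
```

```text
t 9.95 ee [ 0.5945 -0.1449  0.1454] yaw y -17.5 tilt [ 0.     -0.0007]
shift cm [ 3.100e-01 -1.000e-02  1.004e+01]
t 10.0 ee [ 0.5943 -0.1455  0.1454] yaw y -17.57 tilt [-0.     -0.0007]
shift cm [ 3.700e-01 -1.000e-02  1.004e+01]
t 10.05 ee [ 0.5943 -0.1457  0.1454] yaw y -17.6 tilt [ 0.     -0.0006]
shift cm [ 0.39 -0.02 10.04]
```

Emit:
arm_command(moves=[0.25,0,1.5,0,0,0,2.2,0,0,0,2.3,0,0,0,2,0,0,0,1.2,0,0,0,0.7,0,0,0,0,0,0,0,0,0])

```text
time: 10.72
ee_pos: [0.5959, -0.1418, 0.0469]
eef_rot: [0.806, 0.591, 0.0, 0.0]
ft_force: [0.9, -1.1, -0.0]
width: 0.0827
grip_force: 0.0
```

Run:
```python
from h import *
go([.5953,-.142,.045]);im,ci=snap('wrist','w7.png'); go([.5953,-.142,.045])
cv2.imwrite('pics/c7.png',cv2.resize(im[100:330,200:440,::-1],None,fx=2.3,fy=2.3))
```

```text
t 10.72 ee [ 0.5959 -0.1418  0.0469] yaw y -17.49 tilt [ 0.0006 -0.0002]
shift cm [-0.03 -0.05  0.19]
t 10.77 ee [ 0.5963 -0.1417  0.0473] yaw y -17.47 tilt [ 0.0015 -0.0002]
shift cm [-0.05 -0.09  0.23]
```

View pics/c7.png

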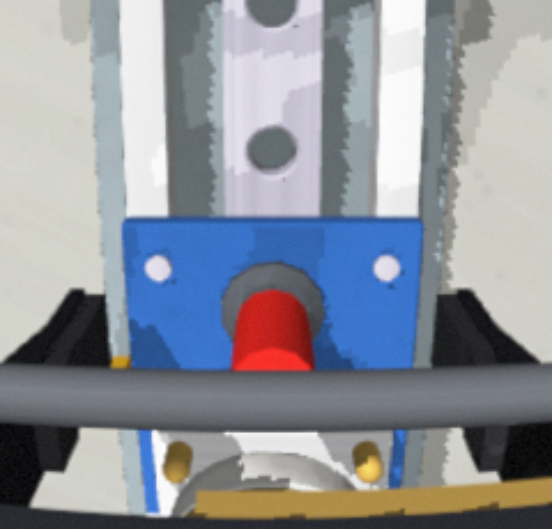

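The fingers straddle the knob, which is at (272,340) with the fingers at columns 60 and 485, well centred. Now grip it.

Emit:
arm_command(moves=[0,0,0.1,0,0,0,0,0,0,0,0,0,0,0,0,0,0,0,0,0,0,0,0,0,0,0,0,0,0,0,0,0,0,0,0,0,0,0,0,0], fingers=0, squeeze=35)

```text
time: 11.6
ee_pos: [0.5956, -0.1411, 0.0452]
eef_rot: [0.806, 0.592, 0.0, -0.0]
ft_force: [0.2, -0.9, 1.2]
width: 0.0238
grip_force: 0.0
```

Run:
```python
from h import *
s=r.read_state(); print(s['width'],s['grip_force'],s['ft_force']); go([.5953,-.142,.045])
```

```text
0.023799131653317065 0.0 [ 0.21240734 -0.88001343  1.24326417]
t 11.6 ee [ 0.5956 -0.1411  0.0452] yaw y -17.44 tilt [-0.      0.0001]
shift cm [-0.09 -0.01  0.02]
```

Emit:
arm_command(moves=[0,0,0,0,0,0,0,0,0,0,0,0,0,0,0,0])

```text
time: 11.93
ee_pos: [0.5964, -0.1414, 0.0453]
eef_rot: [0.806, 0.592, 0.0, 0.001]
ft_force: [6.2, -1.8, -3.2]
width: 0.018
grip_force: 35.0
```

Emit:
arm_command(moves=[0,0.05,-0.2,0,0,0,-0.4,0,0,0,-0.4,0,0,0,-0.3,0,0,0,-0.1,0,0,0,0,0,0,0,0,0,0,0,0,0])

```text
time: 12.6
ee_pos: [0.5964, -0.1414, 0.0589]
eef_rot: [0.806, 0.592, 0.0, 0.0]
ft_force: [5.8, -1.6, -7.8]
width: 0.0182
grip_force: 35.0
```

Emit:
arm_command(moves=[0.1,0,0,0,0.2,0,0,0,0.4,0,0,0,0.5,0,0,0,0.6,0,0,0,0.6,0,0,0,0.6,0,0,0,0.5,0,0,0,0.3,0,0,0,0.2,0,0,0,0,0,0,0,0,0,0,0])

```text
time: 13.6
ee_pos: [0.6084, -0.1031, 0.0589]
eef_rot: [0.806, 0.592, 0.0, 0.0]
ft_force: [6.4, -1.6, -7.5]
width: 0.0182
grip_force: 35.0
```

Run:
```python
from h import *
for i in range(3): r.camera('scene'); go([.5964+.04*.3,-.1414+.04*.954,.045])
s=r.read_state(); print(s['width'],s['grip_force'],s['ft_force'])
```

```text
t 13.65 ee [ 0.6084 -0.1031  0.0589] yaw y -17.43 tilt [ 0.0006 -0.0003]
shift cm [-0.01 -0.    1.39]
t 13.7 ee [ 0.6084 -0.1031  0.0589] yaw y -17.43 tilt [ 0.0006 -0.0002]
shift cm [-0.01  0.    1.39]
t 13.75 ee [ 0.6084 -0.1031  0.0589] yaw y -17.43 tilt [ 0.0006 -0.0002]
shift cm [-0.01 -0.    1.39]
0.018098114879291853 34.9982246523723 [ 6.55716934 -1.13751284 -7.70132779]
```

Emit:
arm_command(moves=[0,0,0.2,0,0,0,0.3,0,0,0,0.3,0,0,0,0.3,0,0,0,0.2,0,0,0,0.1,0,0,0,0.05,0,0,0,0,0,0,0,0,0])

```text
time: 14.5
ee_pos: [0.6085, -0.1032, 0.0452]
eef_rot: [0.806, 0.592, 0.0, 0.0]
ft_force: [3.2, -0.6, 3.8]
width: 0.0178
grip_force: 35.0
```

Run:
```python
from h import *
im,ci=snap('wrist','w8.png'); a=cv2.imread('pics/w7.png').astype(np.float32); b=im[:,:,::-1].astype(np.float32)
for n,(y0,y1,x0,x1) in {'carriage':(197,255,258,378),'tin+stops':(288,312,265,375),'rail':(100,190,240,390)}.items():
    A,B=(cv2.cvtColor(q[y0:y1,x0:x1],cv2.COLOR_BGR2GRAY) for q in(a,b)); print(n,np.abs(A-B).mean(),cv2.phaseCorrelate(A,B))
s=r.read_state(); print(s['time'],s['ee_pos'],s['grip_force'],s['ft_force'])
```

```text
carriage 22.539883 ((-0.8375720847314128, 1.646238123645027), 0.4409232277340359)
tin+stops 90.379616 ((17.769066252988246, 0.3911513347437676), 0.18550568885273402)
rail 30.438473 ((-0.37583602224614765, 0.9354221093889663), 0.28659869370637114)
14.55 [ 0.60853935 -0.1031116   0.04521516] 35.00073315342888 [ 2.70691302 -0.79505742  3.14483641]
```

Run:
```python
from h import *
im,ci=snap('scene','s9.png'); S=np.array([.5735,-.2108])+.04*np.array([.3,.954])
th=np.linspace(0,2*np.pi,60)
q=np.array([proj(ci,[S[0]+.031*np.cos(t),S[1]+.031*np.sin(t),.071]) for t in th]); print('pred lid rim',q.min(0).round(1),q.max(0).round(1))
b=np.array([proj(ci,[S[0]+.031*np.cos(t),S[1]+.031*np.sin(t),.036]) for t in th]); print('pred base',b.min(0).round(1),b.max(0).round(1))
h=cv2.cvtColor(np.ascontiguousarray(im),cv2.COLOR_RGB2HSV); m=cv2.inRange(h,(10,50,50),(30,255,255)); u,v=q.mean(0).astype(int)
k=m*0; k[v-22:v+30,u-40:u+40]=m[v-22:v+30,u-40:u+40]
n,l,s,c=cv2.connectedComponentsWithStats(k); print([x.tolist() for x in s[1:] if x[4]>6])
```

```text
pred lid rim [299.5 161.2] [328.1 172.1]
pred base [300.1 175.6] [328.3 187.1]
[[296, 144, 7, 9, 34], [311, 144, 42, 6, 153], [273, 160, 19, 16, 161], [301, 163, 28, 17, 346], [297, 174, 4, 7, 21], [330, 178, 4, 7, 25], [308, 183, 4, 7, 25], [294, 187, 5, 9, 37]]
```

```bash
python3 -c "
from h import *
print(r.close_job())"
```

```text
the job is handed in; nothing more can be done
None
```

I handed the job in at about 14.6 s of the 48 s allowed, with the carriage one hole along, the pin back at its home height, the knob gripped at 35 N and the tin upright between its stops. No verdict came back.

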